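# Square the insert stack and hold the feeder's service hatch shut

### The job

Get the gift-box insert feeder ready: first tap the ragged stack of wooden inserts up square against the metal stop of its magazine, all edges lined up. Then turn the red quarter-turn fastener on the service hatch until it lines up with the two yellow lines, press the sprung hatch fully down onto its frame, and finish while still holding it pressed shut. Do not disturb the two bottles and the tin standing around it.

Things in the scene. Friction and masses are not known exactly. Their poses are not given: they have to be found in the camera images.
- feeder: Fixed bench-top insert feeder: grey base 230 x 300 x 30 mm; its +y half is the open magazine, its -y half a white housing 140 mm wide, rim 75 mm above the table, with the hatch on top. Origin on the table; base from -120 to 110 mm in x, 150 mm to each side in y. Place and yaw (within 20 degrees) vary. Its axes are meant below
- stop (a point): Middle of the foot of the steel stop's face, on the magazine deck (30 mm above the table). Axes as the feeder's: the stack must go to +x, against this face. Stop 95 mm wide (y), 34 mm high. Two side guides (14 mm high, 8 mm thick, 75 mm clear between) run from the stop to 105 mm in front of it. The deck before the stack is open, to 165 mm in front of the stop
- insert0: Wooden insert, 80 (x) x 70 (y) x 6 mm, 30 to 60 g, number 1 of 4 from the bottom of the stack in the magazine. Origin: centre of its underside. Squared, it is 40 mm in front of the stop point; at the start it lies 6 to 28 mm short of that, each differently, and slides freely
- insert1: Wooden insert, 80 (x) x 70 (y) x 6 mm, 30 to 60 g, number 2 of 4 from the bottom of the stack in the magazine. Origin: centre of its underside. Squared, it is 40 mm in front of the stop point; at the start it lies 6 to 28 mm short of that, each differently, and slides freely
- insert2: Wooden insert, 80 (x) x 70 (y) x 6 mm, 30 to 60 g, number 3 of 4 from the bottom of the stack in the magazine. Origin: centre of its underside. Squared, it is 40 mm in front of the stop point; at the start it lies 6 to 28 mm short of that, each differently, and slides freely
- insert3: Wooden insert, 80 (x) x 70 (y) x 6 mm, 30 to 60 g, number 4 of 4 from the bottom of the stack in the magazine. Origin: centre of its underside. Squared, it is 40 mm in front of the stop point; at the start it lies 6 to 28 mm short of that, each differently, and slides freely
- hatch: Aluminium cover plate hinged at its far (+x) edge, 156 x 124 x 6 mm; origin on the hinge line; plate lies 6 to 162 mm from it towards -x, upper face 4 mm above it. Shut = level, on a hard stop. Starts sprung up 0.13 rad (near edge 20 mm up) and springs back if let go. Fastener out of line: its cross-bar under the plate misses the frame's slot and blocks the hatch half way. Carries the fastener and two yellow lines
- pad (a point): Middle of the upper face of a black rubber press pad, 30 (x) x 60 (y) mm, on the hatch near its free edge, 138 mm from the hinge line. Moves with the hatch: 84 mm above the table when shut, 102 mm when up. A push straight down here of about 3.5 N starts the hatch down and about 6 N keeps it shut
- fastener (a joint): Turn of the fastener, rad. 0 = red wing in line with the yellow lines and the feeder's x axis (cross-bar drops through its slot within about 0.15). Starts at 0.6 to 1.45; positive = counter-clockwise seen from above, so it must be turned clockwise to reach 0. It can be overturned, to -0.6. Light friction (0.04 N m); stays where it is left
- wing (a point): Middle of the top of the red wing, on the turning axis. Wing 44 mm long (along this point's x), 12 mm thick (y), 32 mm high above the hatch's face; a white line runs along its top
- amber_bottle: Amber bottle, 44 mm diameter, 85 mm tall, bystander; origin at the centre of its underside
- metal_bottle: Aluminium bottle, 56 mm diameter, 120 mm tall, bystander; origin at the centre of its underside
- tin: Flat steel tin, 60 mm diameter, 35 mm tall, bystander; origin at the centre of its underside
There are look-alikes about, which are no part of the job. What is shaped like the insert3 but green or pink is not meant.

How it is judged:
By the outcome, as a careful person would: the job done as asked, in the order asked, and still so for the second after the job is handed in, while the arm keeps its last pose, push and grip.
It also fails if it takes over 51 s, if anything falls off the work surface, if the arm or the gripper's body presses on something with over 40 N, if the wrist force passes 120 N, or if a joint passes its speed limit or range.

### The arm

A 6-joint arm with a two-finger parallel gripper is mounted at the origin on the work surface. World frame = base frame: x ahead of the robot, y to its left, z up, the work surface at z = 0. Lengths are in mm, angles in rad, forces in N, time in s.
With the tool pointing down it reaches from about 275 to 825 mm from the base axis. Payload 5.2 kg.
Tool frame: the origin (TCP) lies at the very end of the fingers, on their centre line; the grasp point (between the pads) lies 19 mm behind it; z points along the fingers, y is the direction in which the jaws open and shut (so a half turn about z gives the same grasp; the last joint's range is limited). The gripper opens to 93 mm and grips with 3 to 60 N. Pads are 15 mm wide; open, the fingers measure 128 mm over their backs; the gripper's body (75 mm by 188 mm) begins 65 mm behind the grasp point.
Start: joints at [0.897, 0.259, 1.535, -0, 1.348, -0.203], TCP at [249.46, 490.178, 218.653] pointing down, gripper open.
Joint ranges: [-3.14, 3.14], [-0.91, 2.08], [0.19, 2.58], [-1.22, 4.36], [0.22, 2.71], [-3.12, 3.12]. Speed limits (rad/s): [2.57, 2.57, 3.14, 3.14, 3.14, 3.14].

### API

Orientations are given as [roll, pitch, yaw] about the fixed x, y, z axes, in that order (R = Rz(yaw) Ry(pitch) Rx(roll)).
In Python, from bench import robot gives the robot as it stands. The module is installed in compiled form; this text tells all that it offers. Calls block until the motion is done:
- robot.move_ptp(position, orientation): joint-space move of the TCP to a pose.
- robot.move_linear(position, ori=None, speed=150, f_stop=None): straight line of the TCP; ori=None keeps the orientation; speed is the mean speed in mm/s. With f_stop (N) it stops when the force on the tool has changed by that much, and returns True; else False.
- robot.move_j(angles): joint-space move.
- robot.move_gripper(opening): opening from 0.0 (shut) to 1.0 (fully open); the grip force is fixed at half the most; returns when the fingers have stopped.
- robot.sleep(seconds).
- robot.inverse_kinematics(position, orientation): joint angles nearest the present ones, or None.
- robot.get_image(name): name is "scene" or "side" or "wrist"; returns a dict with "img" (384x512x3 uint8, blue, green, red), "fovy" (degrees; the focal length in pixels is half the picture's height over the tangent of half this angle, whatever the lens; pixels are square), "cx", "cy" (the principal point, pixels), "eye" and "orientation" of the camera in the world. Camera axes: x right, y down, z forward; pixel columns grow to the right and rows downward; lengths in mm; the calibration is good to about 2 mm. A picture is of the moment at which its call begins. There is no depth.
A pose or a line that the arm cannot do raises robot.MotionError and nothing moves.
- robot.hand_in(): hands the job in, once; it reports no verdict.
Readings, each from a call of its own:
- robot.current_t(): time.
- robot.current_qpos(): joint angles.
- robot.current_joint_vel(): joint speeds.
- robot.current_joint_efforts(): joint torques, N m.
- robot.current_tcp_pos(): TCP position.
- robot.current_eef_rot(): TCP orientation.
- robot.current_contact_force(): force on the tool from outside, world axes, zero at the start.
- robot.current_ft_torque(): the same for the moment, N m.
- robot.current_gripper_width(): opening from 0.0 (shut) to 1.0 (fully open).
Only numpy, scipy, OpenCV 4.12 (cv2) and the standard library are available. Lean on these libraries where they do the work, as an engineer would, in place of code of your own. Each camera call takes 0.05 s, during which the arm holds its last target.

## Working session

There is one attempt and no reset: what is moved stays moved. The work goes in short steps, each a Python script; the robot and the scene stay as the last script left them, time stands still between calls to the robot, and variables do not carry over. Pictures are saved under pics/ and viewed, and the job is handed in when it is done.

```bash
mkdir -p pics; ls; python3 - <<'E'
from bench import robot
import cv2
for n in ["scene","side","wrist"]:
    d=robot.get_image(n); cv2.imwrite(f"pics/{n}0.png",d["img"])
    print(n,d["fovy"],d["cx"],d["cy"],d["eye"],d["orientation"])
print(robot.current_t(),robot.current_eef_rot())
E
```

```text
pics
scene 43.089767387444276 255.03550501651478 193.42269772102546 [1021.00535215  578.68962193 1030.25172459] [-2.51499728e+00  6.03280110e-04  2.48711887e+00]
side 52.43711387976946 252.9102771643261 194.46512941987254 [ 101.32411864 -485.05508141  525.14364486] [-2.10083258  0.00965314 -0.7913406 ]
wrist 61.011188645729796 253.08107099452798 194.25194461411178 [191.32025987 520.41767702 382.86599698] [2.90053042e+00 2.17819572e-03 1.09881256e+00]
0.15 [-3.14029362e+00 -2.38993706e-04  2.67082844e+00]
```

View pics/scene0.png

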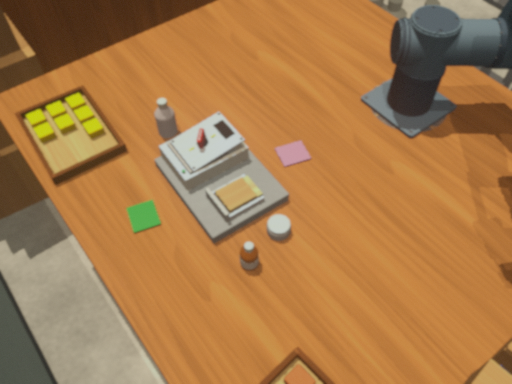

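View pics/side0.png

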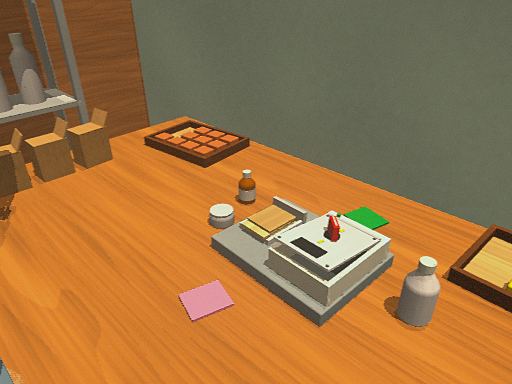

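View pics/wrist0.png

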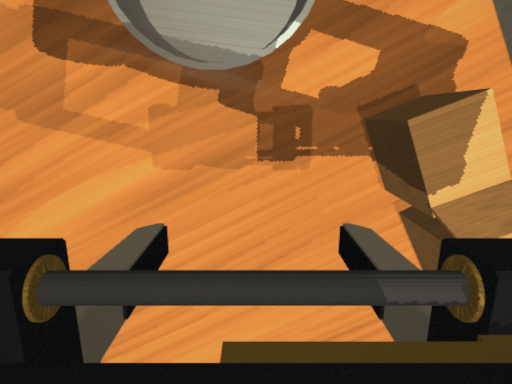

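The scene view shows the feeder around (222,175): the stack at (237,195), the hatch with its red wing at (201,138), the tin at (279,226), the amber bottle at (249,256) and the metal bottle at (165,118). I'll enlarge these areas.

```bash
python3 - <<'E'
import cv2
a=cv2.imread("pics/scene0.png")[90:280,140:310]
cv2.imwrite("pics/sc_c.png",cv2.resize(a[0:150],None,fx=4,fy=4,interpolation=cv2.INTER_CUBIC))
a=cv2.imread("pics/side0.png")[165:315,200:400]
cv2.imwrite("pics/si_c.png",cv2.resize(a,None,fx=4,fy=4,interpolation=cv2.INTER_CUBIC))
E
```

```text
(no output)
```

View pics/sc_c.png

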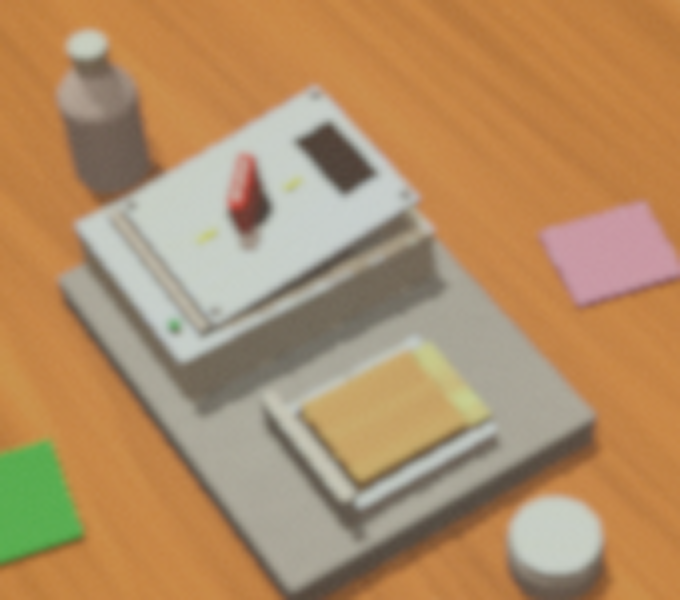

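View pics/si_c.png

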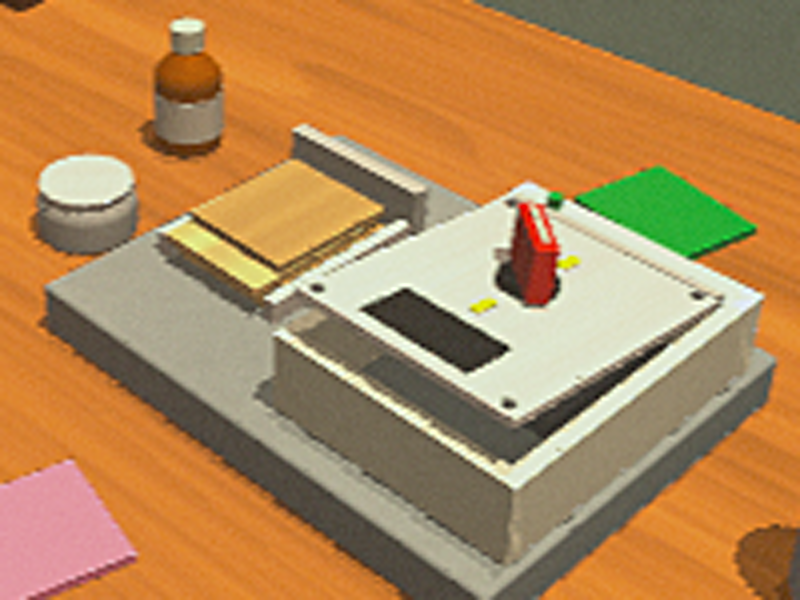

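```bash
cat > h.py <<'E'
import numpy as np, cv2, json
from scipy.spatial.transform import Rotation as Ro
from scipy.optimize import least_squares
def R(o): return Ro.from_euler('xyz',o).as_matrix()
class Cam:
    def __init__(s,d):
        s.f=384/2/np.tan(np.radians(d["fovy"])/2); s.c=np.array([d["cx"],d["cy"]]); s.e=np.array(d["eye"]); s.R=R(d["orientation"])
    def proj(s,p):
        q=(np.atleast_2d(p)-s.e)@s.R; return q[:,:2]/q[:,2:]*s.f+s.c
    def onz(s,uv,z):
        v=s.R@np.array([*(np.array(uv)-s.c)/s.f,1]); return s.e+v*(z-s.e[2])/v[2]
SC=Cam(dict(fovy=43.089767387444276,cx=255.03550501651478,cy=193.42269772102546,eye=[1021.00535215,578.68962193,1030.25172459],orientation=[-2.51499728e+00,6.03280110e-04,2.48711887e+00]))
SI=Cam(dict(fovy=52.43711387976946,cx=252.9102771643261,cy=194.46512941987254,eye=[101.32411864,-485.05508141,525.14364486],orientation=[-2.10083258,0.00965314,-0.7913406]))
def sc(u,v): return np.array([140+u/4,90+v/4])-0.375
def si(u,v): return np.array([200+u/4,165+v/4])-0.375
E
python3 - <<'E'
from h import *
obs=[(SC,sc(62,285),(110,-150,30)),(SC,sc(292,597),(110,150,30)),(SC,sc(596,418),(-120,150,30)),
(SI,si(47,290),(-120,150,30)),(SI,si(773,362),(110,-150,30)),(SI,si(478,600),(-120,-150,30))]
def W(p,q):
    c,s=np.cos(p[2]),np.sin(p[2]); return np.array([p[0]+c*q[0]-s*q[1],p[1]+s*q[0]+c*q[1],q[2]])
def res(p): return np.concatenate([c.proj(W(p,q))[0]-uv for c,uv,q in obs])
r=least_squares(res,[500,200,0]); print(r.x,res(r.x).round(1)); p=r.x
for n,idx in (("sc",slice(0,6)),("si",slice(6,12))):
    r2=least_squares(lambda p:res(p)[idx],p); print(n,r2.x)
def F(w): c,s=np.cos(p[2]),np.sin(p[2]); d=w-np.array([p[0],p[1],0]); return np.array([c*d[0]+s*d[1],-s*d[0]+c*d[1],d[2]]).round(1)
# stop top (z=64): face top corners
for u in [(268,392),(345,500),(280,390),(357,488)]: print("stop",F(SC.onz(sc(*u),64)))
for u in [(292,128),(424,190),(298,160)]: print("stop side",F(SI.onz(si(*u),64)))
for u in [(302,412),(415,347),(492,418),(360,483)]: print("ins3 top",F(SC.onz(sc(*u),54)))
for u in [(190,215),(290,160),(385,208),(280,268)]: print("ins3 top side",F(SI.onz(si(*u),54)))
print("pad",F(SC.onz(sc(336,156),102)),F(SI.onz(si(434,330),102)))
print("tin",SC.onz(sc(555,535),35),SI.onz(si(86,185),35),F(SI.onz(si(86,185),35)))
# wing
for u in [(245,157),(238,195)]: print("w",F(SC.onz(sc(*u),127)))
for u in [(522,205),(550,245)]: print("w",F(SI.onz(si(*u),127)))
print("amber",F(SI.onz(si(187,25),85)),"metal",F(SC.onz(sc(87,43),120)))
E
```

```text
[ 6.24253512e+02 -9.74455742e+01 -5.10755682e-02] [-1.6 -2.2 -0.3 -0.5  1.  -0.2 -2.1 -1.8  0.7 -1.4  0.3  0. ]
sc [ 6.25269064e+02 -9.50752379e+01 -4.76567351e-02]
si [ 6.23627957e+02 -9.89627832e+01 -5.57335246e-02]
stop [53.8 36.6 64. ]
stop [ 57.7 131.1  64. ]
stop [46.9 39.5 64. ]
stop [ 47.2 127.9  64. ]
stop side [ 51.6 131.6  64. ]
stop side [57.1 35.9 64. ]
stop side [ 29.3 104.4  64. ]
ins3 top [41.3 55.  54. ]
ins3 top [-44.8  52.3  54. ]
ins3 top [-53.1 125.7  54. ]
ins3 top [ 40.4 120.   54. ]
ins3 top side [-41.6 115.9  54. ]
ins3 top side [ 37.5 118.8  54. ]
ins3 top side [40.2 48.4 54. ]
ins3 top side [-40.4  47.8  54. ]
pad [-70.1 -76.4 102. ] [-70.8 -77.8 102. ]
tin [592.56929223 112.05695036  35.        ] [588.31271185 106.66614629  35.        ] [-46.3 202.   35. ]
w [-10.5 -87.7 127. ]
w [  9.8 -62.3 127. ]
w [  3.8 -64.7 127. ]
w [-12.8 -93.  127. ]
amber [ 67.6 240.6  85. ] metal [  20.2 -243.8  120. ]
```

Side and scene fits agree to within about 3 mm. The feeder is at about (624,-97) with yaw -0.05. Next is a wrist view from above.

```bash
cat >> h.py <<'E'
P=[624.3,-97.4,-0.051]
def W(q,p=None):
    p=p or P
    c,s=np.cos(p[2]),np.sin(p[2]); return np.array([p[0]+c*q[0]-s*q[1],p[1]+s*q[0]+c*q[1],q[2]])
def F(w,p=None):
    p=p or P
    c,s=np.cos(p[2]),np.sin(p[2]); d=np.array(w)-np.array([p[0],p[1],0]); return np.array([c*d[0]+s*d[1],-s*d[0]+c*d[1],d[2]]).round(1)
def snap(robot,n,f):
    d=robot.get_image(n); cv2.imwrite(f"pics/{f}.png",d["img"])
    json.dump({k:(np.array(d[k]).tolist()) for k in ("fovy","cx","cy","eye","orientation")},open(f"pics/{f}.json","w"))
def cam(f): return Cam(json.load(open(f"pics/{f}.json")))
E
python3 - <<'E'
from h import *
from bench import robot
robot.move_ptp(W((-110,20,270)),[np.pi,0,P[2]])
snap(robot,"wrist","w1"); print(robot.current_t(),robot.current_qpos())
E
```

```text
2.4333 [-3.51508704e-01  1.74797690e-01  1.51691461e+00  1.97140900e-04
  1.45000501e+00  1.26857591e+00]
```

View pics/w1.png

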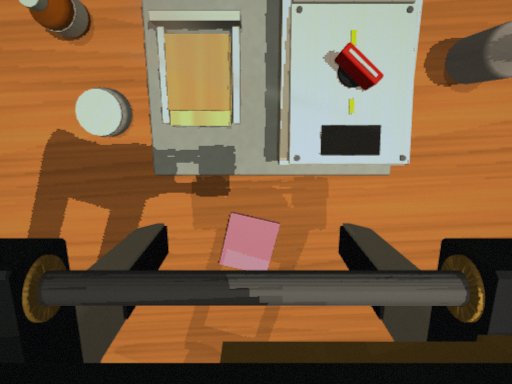

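The wrist view shows the stack at (200,80), the stop at (195,17), the guides at (163,75) and (236,75), the wing at (358,66), the yellow lines at (353,37) and (351,106), and the pad at (350,140). I'll enlarge it.

```bash
python3 - <<'E'
import cv2
a=cv2.imread("pics/w1.png")
cv2.imwrite("pics/w1a.png",cv2.resize(a[0:140,135:265],None,fx=4,fy=4,interpolation=cv2.INTER_CUBIC))
cv2.imwrite("pics/w1b.png",cv2.resize(a[0:185,270:430],None,fx=3.2,fy=3.2,interpolation=cv2.INTER_CUBIC))
E
```

```text
(no output)
```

View pics/w1a.png

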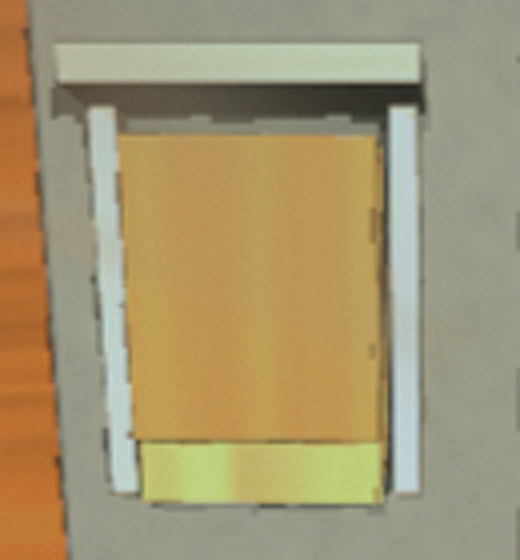

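View pics/w1b.png

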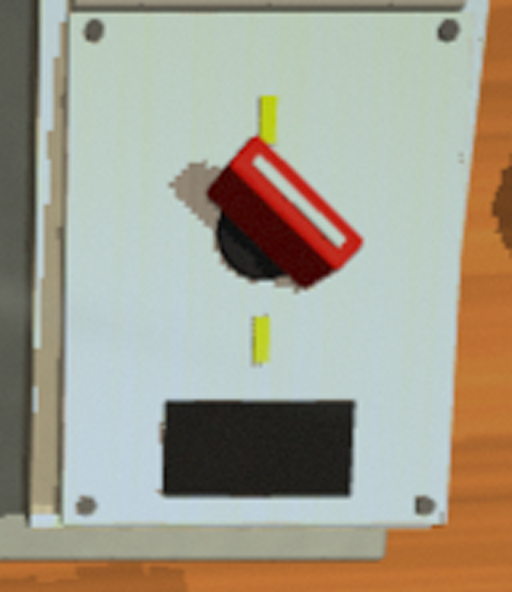

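```bash
python3 - <<'E'
from h import *
c=cam("w1")
A=lambda u,v,z:c.onz((135+u/4-.375,v/4-.375),z)
B=lambda u,v,z:c.onz((270+u/3.2-.35,v/3.2-.35),z)
for n,g in dict(stopTopL=A(57,83,64),stopTopR=A(420,83,64),gL1=A(119,107,44),gR1=A(389,106,44),gL2=A(138,493,44),gR2=A(396,493,44),
 i3nl=A(132,440,54),i3nr=A(384,442,54),i3fl=A(117,135,54),i3fr=A(383,135,54), lowL=A(143,503,36),lowR=A(384,503,36),
 pad=B(258,448,102),pad_l=B(161,448,102),pad_r=B(353,448,102),wl1=B(255,158,122),wl2=B(340,243,122),yl1=B(268,120,92),yl2=B(261,340,100),
 basenl=c.onz((155,175),30),basenr=c.onz((390,174),30)).items(): print(n,g.round(1),F(g))
E
```

```text
stopTopL [681.2  29.2  64. ] [ 50.4 129.4  64. ]
stopTopR [676.4 -64.6  64. ] [50.4 35.4 64. ]
gL1 [679.7  18.6  44. ] [ 49.4 118.7  44. ]
gR1 [676.2 -55.3  44. ] [49.7 44.7 44. ]
gL2 [576.6  25.   44. ] [-53.9 119.8  44. ]
gR2 [572.7 -50.5  44. ] [-53.9  44.2  44. ]
i3nl [591.4  22.5  54. ] [-39.  118.1  54. ]
i3nr [587.2 -48.6  54. ] [-39.5  46.8  54. ]
i3fl [670.4  17.6  54. ] [ 40.2 117.2  54. ]
i3fr [666.8 -53.7  54. ] [40.2 45.8 54. ]
lowL [573.5  25.9  36. ] [-57.  120.5  36. ]
lowR [569.8 -46.3  36. ] [-57.   48.3  36. ]
pad [ 551.6 -170.6  102. ] [-68.8 -76.8 102. ]
pad_l [ 553.2 -140.   102. ] [-68.8 -46.2 102. ]
pad_r [ 550.1 -200.6  102. ] [ -68.8 -106.8  102. ]
wl1 [ 633.6 -162.3  122. ] [ 12.5 -64.3 122. ]
wl2 [ 609.9 -186.8  122. ] [ -9.8 -90.  122. ]
yl1 [ 649.  -174.5   92. ] [ 28.6 -75.7  92. ]
yl2 [ 584.6 -171.4  100. ] [-35.9 -75.9 100. ]
basenl [513.3  53.5  30. ] [-118.5  145.1   30. ]
basenr [ 499.6 -242.4   30. ] [-117.1 -151.2   30. ]
```

```bash
python3 - <<'E'
from h import *
from bench import robot
o=[np.pi,0,P[2]]
robot.move_gripper(0.30)
robot.move_ptp(W((-88,82,110)),o)
hit=robot.move_linear(W((-88,82,32.5)),speed=90,f_stop=6)
print(hit,robot.current_tcp_pos(),robot.current_gripper_width(),robot.current_contact_force(),robot.current_t())
snap(robot,"side","s2");snap(robot,"wrist","w2")
E
python3 -c "
import cv2
cv2.imwrite('pics/s2c.png',cv2.resize(cv2.imread('pics/s2.png')[150:300,190:390],None,fx=4,fy=4))"
```

```text
False [541.15326448 -11.16436122  33.0637872 ] 0.3004459710454693 [0.54206543 0.17852561 0.36141568] 5.3
```

View pics/s2c.png

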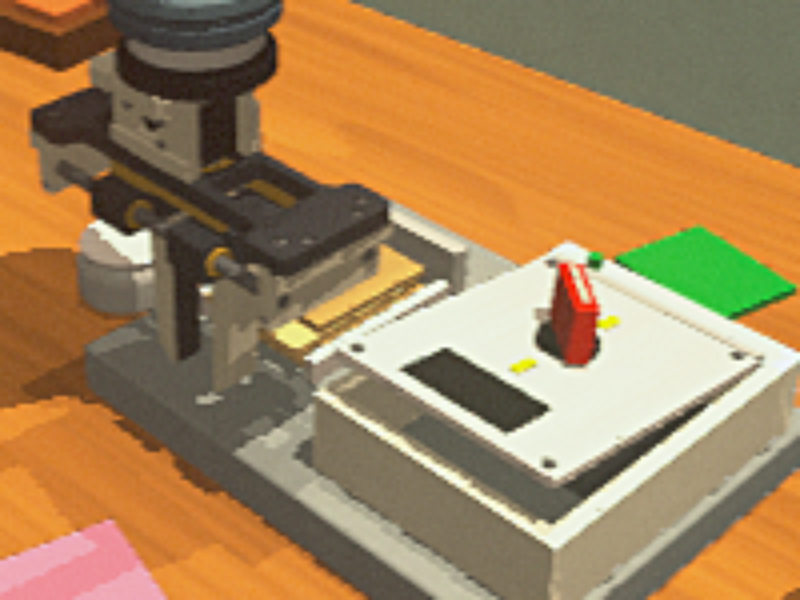

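View pics/w2.png

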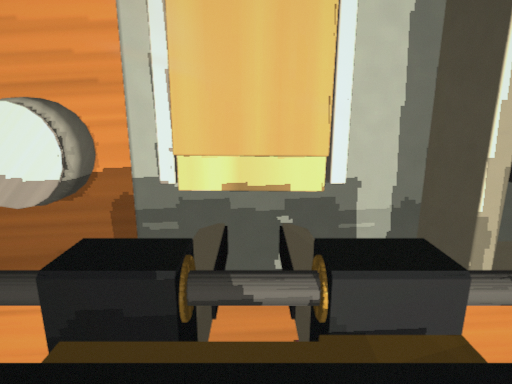

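The fingers stand behind the stack and between the guides, clear of everything. Now I push.

```bash
python3 - <<'E'
from h import *
from bench import robot
for k in range(2):
    hit=robot.move_linear(W((-30,82,32.5)),speed=40,f_stop=14)
    print(hit,F(robot.current_tcp_pos()),robot.current_contact_force().round(1),robot.current_t())
    if k==0: robot.move_linear(W((-46,82,32.5)),speed=60)
robot.sleep(.1);print(robot.current_contact_force().round(1))
snap(robot,"side","s3")
robot.move_linear(W((-88,82,32.5)),speed=120)
snap(robot,"wrist","w3");print(robot.current_t())
E
python3 -c "
import cv2
cv2.imwrite('pics/w3c.png',cv2.resize(cv2.imread('pics/w3.png')[0:240,100:400],None,fx=2.5,fy=2.5))"
```

```text
True [-46.4  82.2  31.7] [-0.3 -1.2  0.6] 6.4333
True [-45.6  82.1  31.8] [-0.6  0.7  0.4] 6.9167
[ 0.  -0.4  0.6]
7.6167
```

View pics/w3c.png

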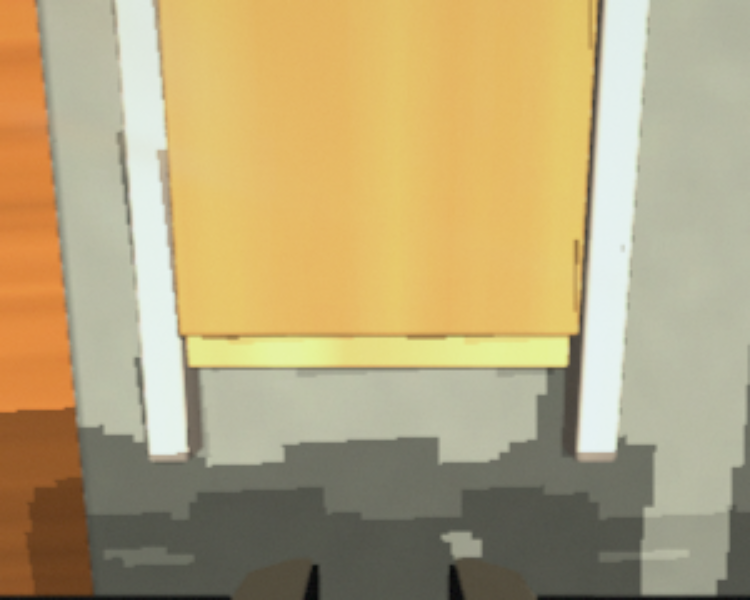

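```bash
python3 - <<'E'
from h import *
c=cam("w3")
X=lambda u,v,z:F(c.onz((100+u/2.5-.3,v/2.5-.3),z))
print(X(185,335,54),X(578,333,54));
for z in (36,42,48):print(X(188,367,z),X(570,367,z))
print(X(190,458,44),X(577,458,44))
E
python3 -c "
import cv2
cv2.imwrite('pics/s3c.png',cv2.resize(cv2.imread('pics/s3.png')[170:290,210:350],None,fx=5,fy=5))"
```

```text
[-28.8 116.7  54. ] [-28.5  48.8  54. ]
[-36.3 120.9  36. ] [-36.3  45.8  36. ]
[-35.6 119.4  42. ] [-35.7  47.1  42. ]
[-35. 118.  48.] [-35.   48.5  48. ]
[-52.8 119.6  44. ] [-52.8  45.2  44. ]
```

View pics/s3c.png

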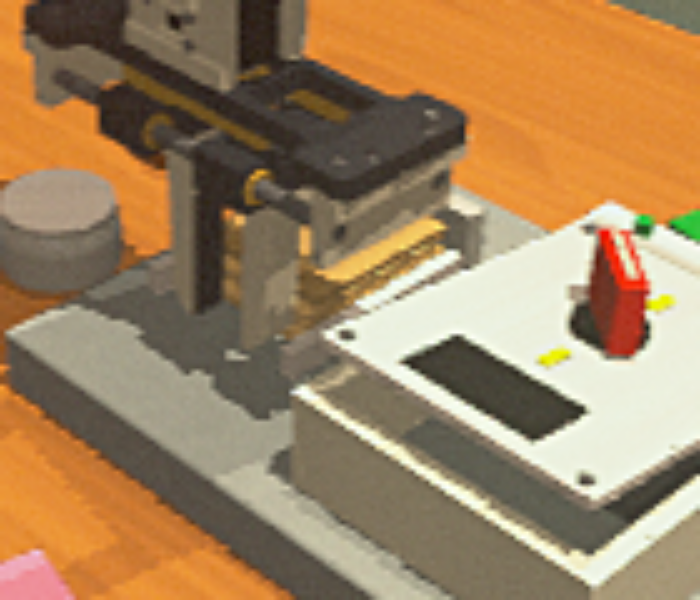

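The top insert now sits at the stop, but a lower one is still about 6 mm short because the push stopped early. I'll push again more slowly.

```bash
python3 - <<'E'
from h import *
from bench import robot
robot.move_linear(W((-52,82,32.5)),speed=100)
for k in range(3):
    hit=robot.move_linear(W((-32,82,32.5)),speed=20,f_stop=16)
    f=robot.current_contact_force().round(1); print(hit,F(robot.current_tcp_pos()),f,robot.current_t())
    robot.sleep(.1); print(robot.current_contact_force().round(1))
    if F(robot.current_tcp_pos())[0]>-40.5: break
snap(robot,"side","s4")
robot.move_linear(W((-88,82,32.5)),speed=140)
snap(robot,"wrist","w4");print(robot.current_t())
c=cam("w4")
E
python3 -c "
import cv2
cv2.imwrite('pics/w4c.png',cv2.resize(cv2.imread('pics/w4.png')[0:240,100:400],None,fx=2.5,fy=2.5))"
```

```text
True [-45.4  82.1  31.9] [0.5 0.6 0.5] 8.725
[-0.1  0.   0.7]
True [-45.3  82.3  31. ] [ 0.4 -0.2  0.1] 9.225
[-0.  -0.2  0.3]
True [-40.   82.5  30.6] [-0.4  0.1  4.8] 9.9
[-0.9 -0.7  4.4]
10.5833
```

View pics/w4c.png

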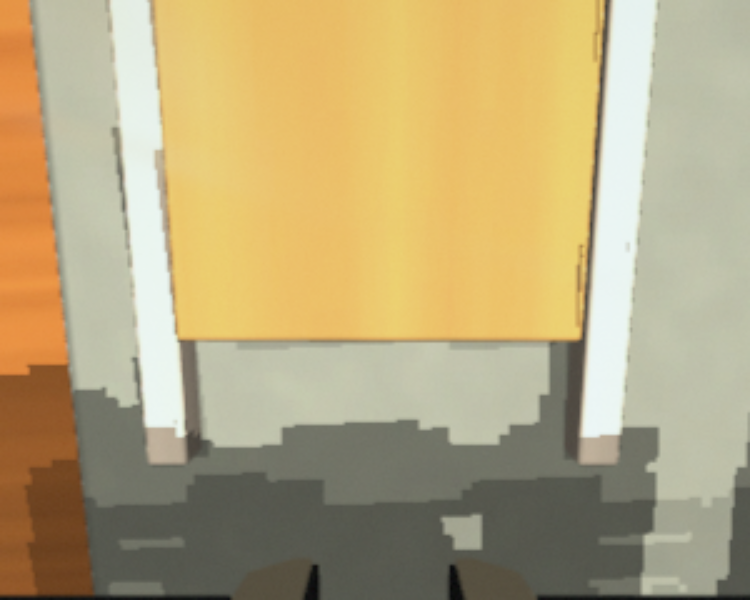

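```bash
python3 - <<'E'
from h import *
from bench import robot
robot.move_linear(W((-50,82,34)),speed=100)
for k in range(3):
    hit=robot.move_linear(W((-28,82,34)),speed=20,f_stop=25)
    print(hit,F(robot.current_tcp_pos()),robot.current_contact_force().round(1),robot.current_t())
    robot.sleep(.05)
    if F(robot.current_tcp_pos())[0]>-38: break
snap(robot,"side","s5");snap(robot,"wrist","w5")
robot.move_linear(W((-88,82,36)),speed=140)
robot.move_linear(W((-150,82,120)),speed=200)
snap(robot,"wrist","w6");print(robot.current_t())
snap(robot,"side","s6")
E
python3 -c "
import cv2
cv2.imwrite('pics/w6c.png',cv2.resize(cv2.imread('pics/w6.png')[0:240,100:400],None,fx=2.5,fy=2.5))
cv2.imwrite('pics/s6c.png',cv2.resize(cv2.imread('pics/s6.png')[180:270,220:330],None,fx=6,fy=6))"
```

```text
True [-40.2  82.1  33.6] [-0.1 -0.8 -0.2] 11.8833
True [-40.6  82.3  32.7] [0.1 1.  0. ] 12.3667
True [-41.   82.4  31.9] [ 0.1 -0.9  0.1] 12.8833
14.2417
```

View pics/w6c.png

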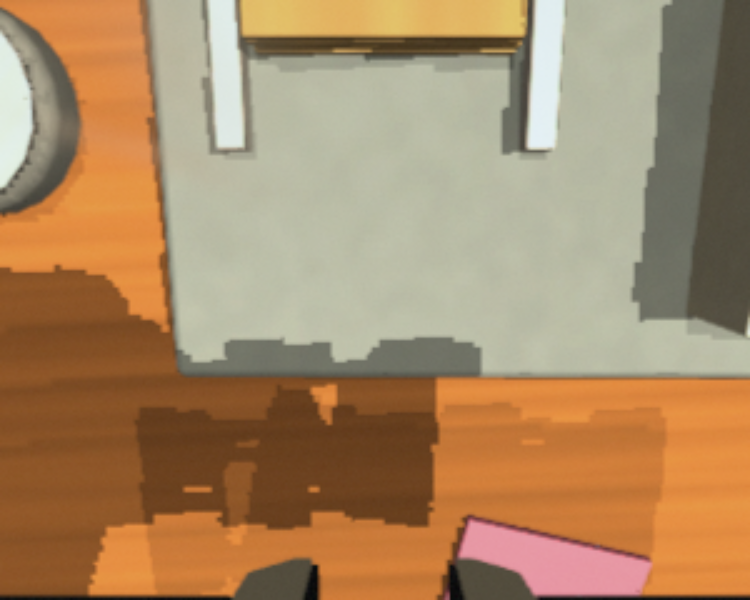

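View pics/s6c.png

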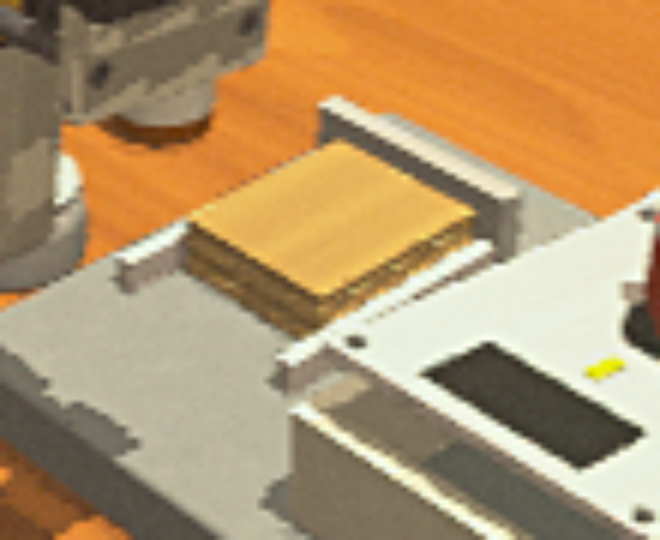

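The stack looks square. I'll check the gap at the stop from above on the way to the hatch.

```bash
python3 - <<'E'
from h import *
from bench import robot
robot.move_ptp(W((-70,30,230)),[np.pi,0,P[2]])
snap(robot,"wrist","w7");print(robot.current_t())
E
python3 -c "
import cv2
cv2.imwrite('pics/w7c.png',cv2.resize(cv2.imread('pics/w7.png')[0:200,110:310],None,fx=3,fy=3))
cv2.imwrite('pics/w6d.png',cv2.resize(cv2.imread('pics/w6.png')[0:70,180:330],None,fx=5,fy=5))"
```

```text
14.975
```

View pics/w7c.png

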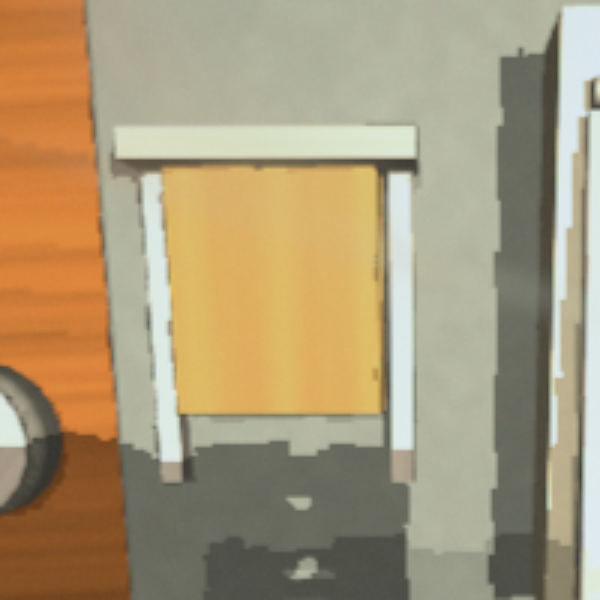

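View pics/w6d.png

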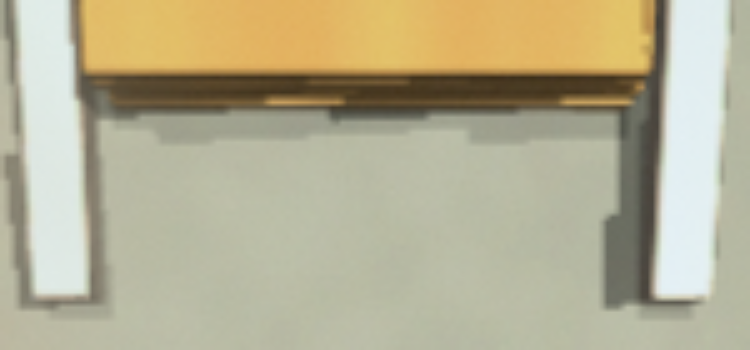

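View pics/w7.png

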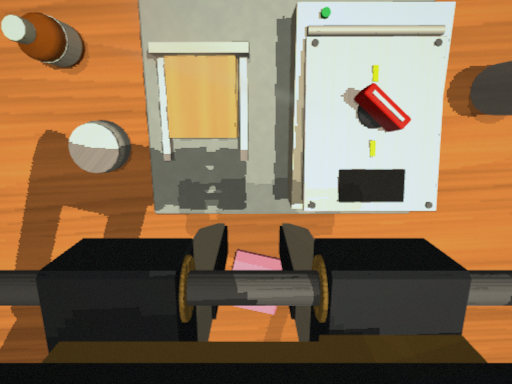

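```bash
python3 - <<'E'
from h import *
c=cam("w6"); X=lambda u,v,z:F(c.onz((180+u/5-.4,v/5-.4),z))
print(X(370,74,54),X(370,107,30),X(84,74,54),X(655,74,54),X(84,74,54),X(112,103,30),X(632,103,30), X(62,298,44),X(680,298,44))
c=cam("w7"); X=lambda u,v,z:F(c.onz((110+u/3-.33,v/3-.33),z))
print(X(265,160,64),X(270,167,54),X(180,414,54),X(383,414,54),X(170,462,44),X(403,450,44))
E
```

```text
[-29.4  82.8  54. ] [-29.3  82.8  30. ] [-29.4 117.7  54. ] [-29.3  48.   54. ] [-29.4 117.7  54. ] [-28.9 117.9  30. ] [-28.7  47.3  30. ] [-54.2 123.6  44. ] [-54.   41.6  44. ]
[50.3 82.6 64. ] [49.8 82.7 54. ] [-28.9 116.8  54. ] [-29.   47.3  54. ] [-46.5 124.   44. ] [-42.4  40.8  44. ]
```

The stack is square: its far edge is at 49.8 against the stop face at about 50.3, and its rear is flush at -29.3 both top and bottom. On to the wing.

```bash
cat >> h.py <<'E'
T=0.13
def wing_ori(th,t=T): 
    M=Ro.from_euler('z',P[2])*Ro.from_euler('y',t)*Ro.from_euler('z',th)*Ro.from_euler('x',np.pi)
    return M.as_euler('xyz')
N=np.array([np.sin(T),0,np.cos(T)]); WT=np.array([1.4,-77,122.])
E
python3 - <<'E'
from h import *
from bench import robot
c=cam("w7"); print(F(c.onz((372,89),122)),F(c.onz((403,124),122)))
th=0.86
robot.move_gripper(0.43)
robot.move_ptp(W(WT+40*N),wing_ori(th))
snap(robot,"wrist","w8")
hit=robot.move_linear(W(WT-20*N),speed=80,f_stop=6)
print(hit,F(robot.current_tcp_pos()),F(W(WT-20*N)),robot.current_t())
snap(robot,"wrist","w9");snap(robot,"side","s9");snap(robot,"scene","c9")
E
python3 -c "
import cv2
cv2.imwrite('pics/s9c.png',cv2.resize(cv2.imread('pics/s9.png')[130:270,250:400],None,fx=4,fy=4))
cv2.imwrite('pics/c9c.png',cv2.resize(cv2.imread('pics/c9.png')[60:200,130:270],None,fx=4,fy=4))"
```

```text
[ 14.  -63.3 122. ] [-13.2 -90.8 122. ]
False [ -0.8 -77.2 102.7] [ -1.2 -77.  102.2] 17.3
```

View pics/w9.png

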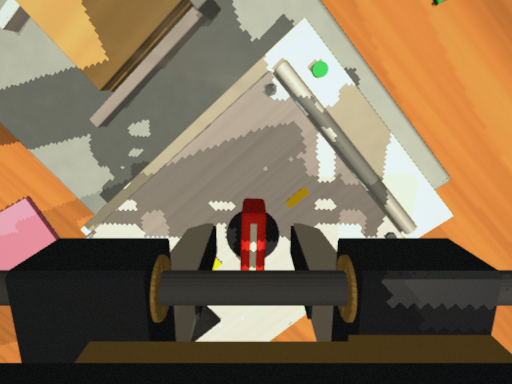

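View pics/s9c.png

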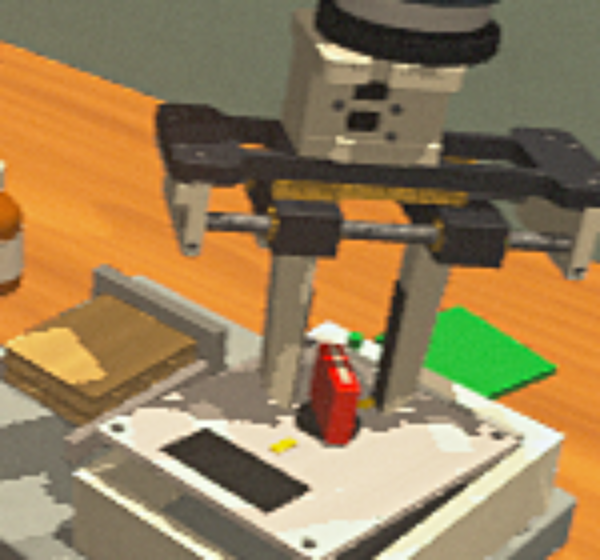

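The wing is centred between the fingers at column 253 and parallel to them. I'll grip it and turn it clockwise.

```bash
python3 - <<'E'
from h import *
from bench import robot
robot.move_gripper(0.0)
print(robot.current_gripper_width(),robot.current_contact_force().round(1),robot.current_ft_torque())
for th in (0.65,0.43,0.21,0.0):
    robot.move_ptp(W(WT-20*N),wing_ori(th)); print(th,robot.current_contact_force().round(1),F(robot.current_tcp_pos()))
robot.sleep(.2)
snap(robot,"wrist","w10");snap(robot,"side","s10");print(robot.current_t())
robot.move_gripper(0.43)
robot.move_linear(W(WT+35*N),speed=120)
snap(robot,"wrist","w11");snap(robot,"side","s11");print(robot.current_t())
E
python3 -c "
import cv2
cv2.imwrite('pics/s11c.png',cv2.resize(cv2.imread('pics/s11.png')[130:270,250:400],None,fx=4,fy=4))"
```

```text
0.12651304012079403 [0.2 0.  0.2] [ 0.00368684  0.07273052 -0.03727513]
0.65 [ 0.4 -0.2 -0.5] [ -1.  -77.1 102.2]
0.43 [ 0.6 -1.9 -1.1] [ -0.9 -77.3 102.2]
0.21 [ 1.5 -3.6 -0.7] [ -0.9 -77.5 102.2]
0.0 [ 2.2 -4.6 -1.9] [ -0.9 -77.7 102.2]
19.6
20.9833
```

View pics/w11.png

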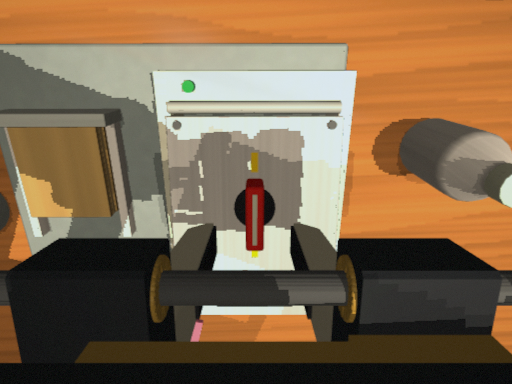

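View pics/s11c.png

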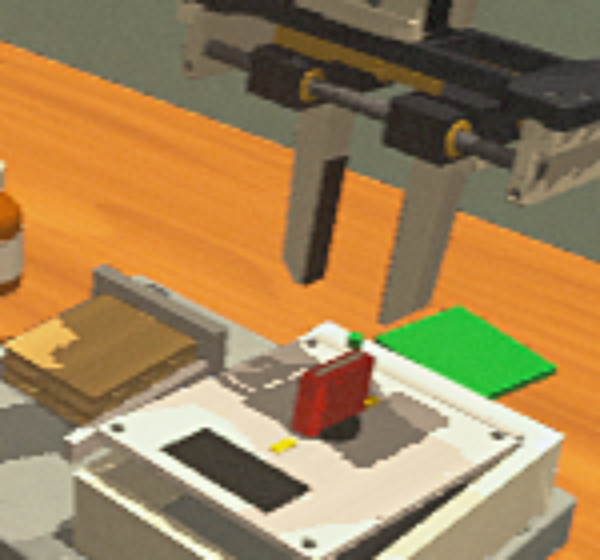

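The wing lines up with both yellow lines at column 254. Next, press the pad.

```bash
python3 - <<'E'
from h import *
from bench import robot
o=[np.pi,0,P[2]]
x,y=-69.5,-77
robot.move_linear(W(WT+45*N),speed=120)
robot.move_gripper(0.0)
robot.move_ptp(W((x,y,125)),o)
hit=robot.move_linear(W((x,y,86.5)),speed=35,f_stop=25)
print(hit,F(robot.current_tcp_pos()),robot.current_contact_force().round(1),robot.current_t())
z=86.5 if not hit else robot.current_tcp_pos()[2]
for k in range(14):
    z-=0.5
    robot.move_linear(W((x,y,z)),speed=10); robot.sleep(.1)
    f=robot.current_contact_force(); print(round(z,1),F(robot.current_tcp_pos()),f.round(1),round(robot.current_t(),1))
    if f[2]>14: break
snap(robot,"side","s12");snap(robot,"wrist","w12");snap(robot,"scene","c12")
E
python3 -c "
import cv2
cv2.imwrite('pics/s12c.png',cv2.resize(cv2.imread('pics/s12.png')[150:310,210:410],None,fx=4,fy=4,interpolation=2))
cv2.imwrite('pics/c12c.png',cv2.resize(cv2.imread('pics/c12.png')[90:240,140:310],None,fx=4,fy=4,interpolation=2))"
```

```text
False [-69.4 -77.   86.8] [-2.6  0.8  3.9] 23.7333
86.0 [-69.4 -77.   86.1] [-2.6 -0.9  4.4] 24.1
85.5 [-69.4 -77.   85.5] [-1.7  1.3  3.2] 24.4
85.0 [-69.5 -77.   85. ] [-2.5  0.1  4.1] 24.8
84.5 [-69.5 -77.   84.5] [-2.4  0.4  4.2] 25.1
84.0 [-69.5 -77.   84.2] [-3.3  1.3  5.5] 25.5
83.5 [-69.5 -77.   84.1] [-3.7  1.7  7.4] 25.8
83.0 [-69.5 -77.   84. ] [-4.7  1.7 11.1] 26.2
82.5 [-69.5 -77.   83.9] [-6.4  1.5 14.3] 26.5
```

View pics/s12c.png

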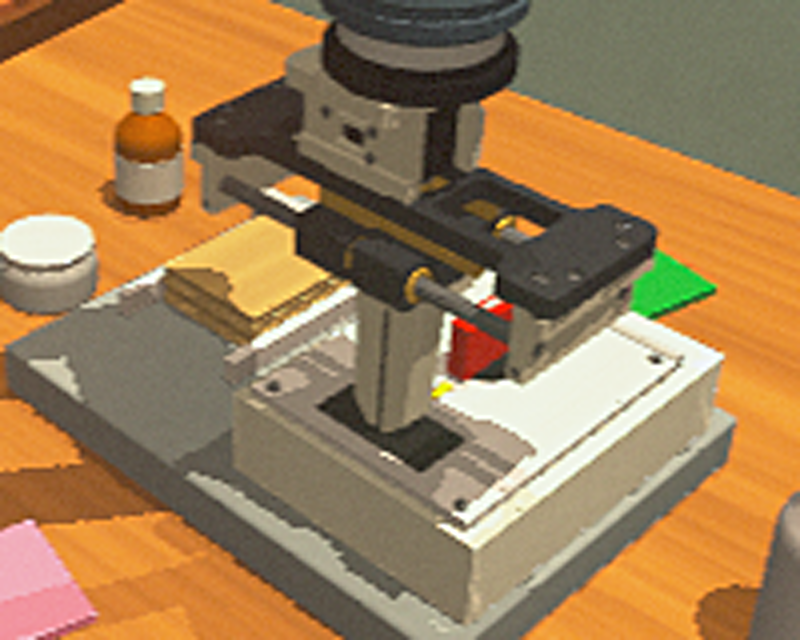

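View pics/w12.png

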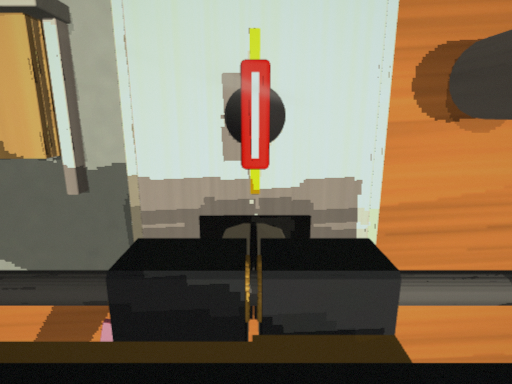

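View pics/c12c.png

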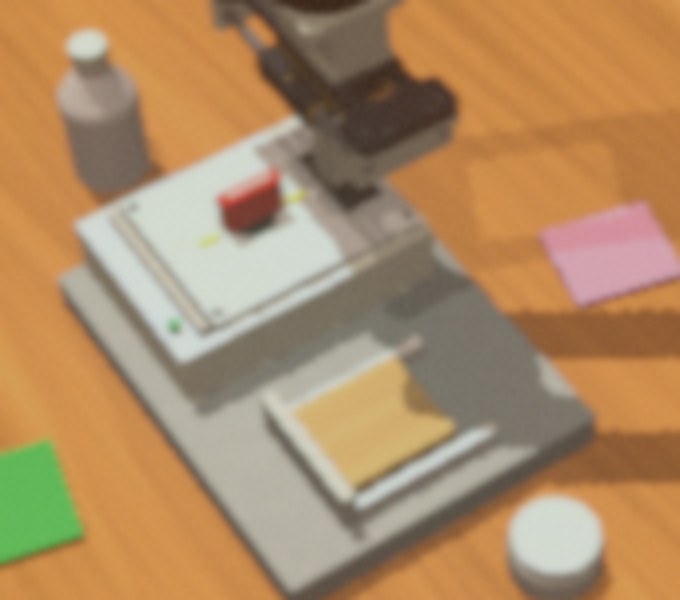

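The hatch is level on its stop: the pad is at z 83.9, and the force rises steeply there to 14 N. The wing is in line at column 254. The stack is at the stop and the bystanders have not moved. I'm handing in while still pressing.

```bash
python3 - <<'E'
from h import *
from bench import robot
robot.sleep(.3); print(F(robot.current_tcp_pos()),robot.current_contact_force().round(1),robot.current_t())
robot.hand_in()
E
```

```text
[-69.5 -77.   83.9] [-6.   1.6 12.6] 26.9833
the job is handed in; nothing more can be done
```

The job is done in the order asked and was handed in at 27.0 s of the 51 s allowed, with the arm still holding the hatch shut.

- **Stack:** I tapped the inserts against the stop with two fingers. The first push stopped early and left a lower insert about 6 mm short, so I repeated it more slowly. The last images put the far edge within about 0.5 mm of the stop face and the rear edges flush from top to bottom.
- **Pushing contact:** During one of those pushes the fingertips drifted down and rested lightly on the deck, at about 5 N.
- **Fastener:** I gripped the red wing and turned it clockwise by about 0.86 rad. The wrist image shows it in line with both yellow lines.
- **Hatch:** I pressed on the pad until it met the hard stop, with the pad at 83.9 mm against the stated 84 mm when shut. The push at hand-in was about 12.6 N, with a sideways force of about 6 N.
- **Surroundings:** The two bottles and the tin stand where they were in the last pictures.

No final check failed.

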